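# Switch the ball sorting chute over and let the gauged balls through

### The arm

A 6-joint arm with a two-finger parallel gripper is mounted at the origin on the work surface. World frame = base frame: x ahead of the robot, y to its left, z up, the work surface at z = 0. Lengths are in mm, angles in degrees, forces in N, time in s.
With the tool pointing down it reaches from about 300 to 850 mm from the base axis. Payload 4.2 kg.
Tool frame: the origin (TCP) lies at the very end of the fingers, on their centre line; the grasp point (between the pads) lies 19 mm behind it (env.grip_point_offset is the distance from the TCP to the grasp point, in mm); z points along the fingers, y is the line along which they close (so a half turn about z gives the same grasp; the last joint's range is limited). The gripper opens to 91 mm and grips with 3 to 60 N. Pads are 32 mm wide; open, the fingers measure 118 mm over their backs; the gripper's body (76 mm by 178 mm) begins 60 mm behind the grasp point.
Start: joints at [62.395, 18.312, 89.639, -0, 72.044, -1.146], TCP at [256.202, 514.785, 213.976] pointing down, gripper open.
Joint ranges: [-177.97, 177.97], [-48.28, 115.42], [12.27, 149.76], [-77.06, 257.06], [2.81, 150.46], [-146.56, 146.56]. Speed limits (degrees/s): [147.25, 147.25, 180, 180, 180, 180].

### API

Orientations are given as [roll, pitch, yaw] about the fixed x, y, z axes, in that order (R = Rz(yaw) Ry(pitch) Rx(roll)).
In Python, from workcell import env gives the robot as it stands. The module is installed in compiled form; this text tells all that it offers.
- The arm moves only by the tool arm_command, never from a script. Its argument "rows" is a list of rows, each an object with "delta_pos": the shift along the tool's x, y, z in mm, a list of three; "roll": the turn about the tool's z in units of 5 degrees (1.0 is 5 degrees); "jaw": the opening in per cent of the stroke, from 0 (shut) to 100 (fully open). A call has 1 to 20 rows; each row is the pose to reach, as a shift and turn from the pose commanded when the call began, along the tool's axes at that moment; what a row does not reach only later rows make up. A row lasts 1/12 s, in which the tool goes at most 41.7 mm and 7.16 degrees, less where a joint would pass 70% of its speed; a pose out of reach is approached as far as the arm can. A call with a gripper value outside its range is refused whole. The fingers move at their own pace and stop on an object; "squeeze" is the grip in N (left out, the last holds). Time passes only in rows, so rows that repeat a pose let the fingers close. It gives the time, the measured TCP pose, the force, the opening and the grip force at its end, in the units of the state.
- env.state(): the state, without advancing time (a new reading comes with each control period).
- env.grab_frame(name): name is "scene" or "top" or "wrist"; returns a dict with "img" (420x560x3 uint8, blue, green, red), "z_map" (420x560 float32, mm along the optical axis (not along the pixel's ray), 0 where there is no reading), "fov_y" (degrees; the focal length in pixels is half the picture's height over the tangent of half this angle, whatever the lens; pixels are square), "cx", "cy" (the principal point, pixels), "R" (3x3) and "t" (3): a world point X has camera coordinates R X + t; the wrist camera has in their place "T_tool_cam" (4x4, takes a point from camera to tool coordinates, whose origin is the TCP and whose axes are the flange's). Camera axes: x right, y down, z forward; pixel columns grow to the right and rows downward; lengths in mm; the calibration is good to about 2 mm. The wrist camera is an equidistant fisheye: a pixel r from the principal point sees the ray r / f radians off the axis. A picture is of the moment at which its call begins: read the wrist's pose just before it.
- env.job_done(): hands the job in; it is judged then, once.
The state is a dict: "time_s": time; "qpos": joint angles; "qvel": joint speeds; "effort": joint torques, N m; "ee_pos": TCP position; "ee_rot": TCP orientation; "force": force on the tool from outside, world axes, zero at the start; "torque": the same for the moment, N m; "gripper_width": finger opening in mm; "gripper_force": force on a finger pad.
Only numpy, scipy, OpenCV 4.12 (cv2) and the standard library are available. Lean on these libraries where they do the work, as an engineer would, in place of code of your own. Each camera call takes 0.05 s, during which the arm holds its last target. There are 200 camera calls.

### The job

The three gauged steel balls queued on the feed track of the sorting chute belong in the bin that the seesaw gate is not feeding now. With the fingertips, rock the gate over its pivot so that it leans to the other chute, then push the blade stop open so that all three balls roll through the gate and down into that bin. Push gently, pick nothing up, and leave the bins and the measuring gear standing around the chute (ring gauge, V-block, master sphere) where they are.

Things in the scene. Friction and masses are not known exactly. Their poses are not given: they have to be found in the camera images.
- sorter: sorting chute, a fixed grey metal stand on the granite. Origin: on the granite (height 0) below the middle of the seesaw gate. x axis: along the feed, from the balls to the gate, away from the robot within 0.3 rad; y axis: to its left chute; z up. The chutes, 61 mm wide inside with 24 mm walls, run from y +-70 mm (floor z 80 mm) down to y +-190 mm (z 56 mm), each ending over a bin
- stop (a joint): travel of the blade stop: 0 shut (0 to 0.004 at the start), 0.050 fully open. A steel blade across the feed track, 90 mm before the gate's middle (x -90 mm), that holds the balls back; it slides to the left (+y of the sorter), takes about 1.5 N and stays where it is left. The balls run once it is open by more than 40 mm
- stop_tab (a point): on the blade stop's upright tab, centre of the tab's right (-y) face, on which one pushes to the left to open it: 190 mm above the granite, 60 mm left of the middle of the track when shut. The tab is 22 mm wide (x), 4 mm thick, from 146 to 204 mm above the granite; to its right the blade reaches up to 170 mm and the track wall, 22 mm left of the track's middle, to 165 mm; above these it is open
- gate (a joint): angle of the seesaw gate about its shaft (along the sorter's x axis), -0.30 to +0.30 rad between stops. Positive: left (+y) end up, balls roll to the RIGHT bin; negative: left end down, balls roll to the LEFT bin. Top-heavy: it rests at either stop and falls by itself to the nearer one once past 0; about 1 N down on the raised end or sideways on the weight rocks it over
- gate_pivot (a point): point on the gate's shaft in the middle of the gate, 108 mm above the granite; fixed, axes as the sorter's. The gate is a steel trough 170 mm long (along y), 50 mm wide inside, its floor 6 mm above the shaft, with a 12 mm rim towards the feed and a 30 mm rim on the far side
- gate_end_left (a point): middle of the left (+y) edge of the gate's floor, on its upper face, 85 mm along the gate from the pivot; moves with the gate (height 89 mm when down, 139 mm when up)
- gate_end_right (a point): the same on the right (-y) end of the gate
- gate_weight (a point): centre of the tumbler weight, a steel cylinder 32 mm across and 28 mm long lying along the sorter's x axis, 80 mm above the shaft and 60 mm beyond the gate's middle in x; leans to the gate's low side with the gate
- ball1_center (a point): centre of the first steel ball, 30 mm across, 0.11 kg, lying against the blade stop on the feed track, 163 mm above the granite. The track, 36 mm wide between its walls, runs along the sorter's x axis over y 0 from x -196 mm, sloping down 8 degrees to a lip at x -30 mm, 137 mm high, over the middle of the gate
- ball2_center (a point): centre of the second ball, the same, 30 mm behind the first, 167 mm above the granite
- ball3_center (a point): centre of the third ball, the same, 30 mm behind the second, 172 mm above the granite
- bin_left: left collecting bin: open grey plastic box 130 x 140 x 52 mm with 4 mm walls, loose on the granite under the end of the left (+y) chute, its centre about 253 mm left of the sorter's origin; origin at the centre of its underside
- bin_right: right collecting bin, the same, under the end of the right (-y) chute
- ring_gauge: bystander: steel ring gauge 70 mm across, 22 mm high, on the granite beyond the sorter; origin at the centre of its underside
- master_sphere: bystander: steel stand with a 25 mm master sphere on top, foot 56 mm across, 85 mm high, on the granite between the feed and the right chute; origin at the centre of its underside
- vee_block: bystander: steel V-block 60 x 45 x 42 mm on the granite between the feed and the left chute; origin at the centre of its underside
Things that resemble listed ones, but are neither listed nor needed, are in the scene too. What is shaped like the part that bears ball3_center but blue or turquoise is not meant.

How it is judged:
By the outcome, as a careful person would: the job done as asked, in the order asked, and still so for the second after the job is handed in, with the robot touching nothing.
It also fails if it takes over 48 s, if anything falls off the work surface, if the arm or the gripper's body presses on something with over 40 N, if the wrist force passes 120 N, or if a joint passes its speed limit or range.

## Working session

There is one attempt and no reset: what is moved stays moved. The work goes in short steps, Python scripts to look and compute and a tool call to move; the robot and the scene stay as the last step left them, time stands still between calls to the robot, and variables do not carry over. Pictures are saved under pics/ and viewed, at most 10 in all, crops included, and the job is handed in when it is done.

Besides the shell and the picture viewer there is one more tool, called after "Request:" by a JSON object that holds its "name" and its "arguments", one argument or row to a line. arm_command: Moves the arm, as the interface text tells. Its arguments: {"type":"object","properties":{"rows":{"type":"array"},"squeeze":{"type":"number"}},"required":["rows"]}

```bash
mkdir -p pics
cat > h.py <<'E'
import numpy as np, cv2, pickle
from workcell import env
def grab(n):
    f=env.grab_frame(n); pickle.dump(f,open(f'{n}.pkl','wb')); return f
def load(n): return pickle.load(open(f'{n}.pkl','rb'))
def cloud(f):
    h,w=f['z_map'].shape; F=h/2/np.tan(np.radians(f['fov_y']/2))
    u,v=np.meshgrid(np.arange(w),np.arange(h)); z=f['z_map']
    P=np.stack([(u-f['cx'])/F*z,(v-f['cy'])/F*z,z],-1)
    W=(P-f['t'])@f['R']; W[z==0]=np.nan; return W
E
python3 - <<'E'
from h import *
for n in('scene','top'):
    f=grab(n); cv2.imwrite(f'pics/{n}0.png',cv2.resize(f['img'],(800,600)))
    print(n,f['fov_y'],f['t'],(-f['R'].T@f['t']))
s=env.state(); print(s)
E
```

```text
scene 51.16798356580556 [-115.71225549 -291.35484626 1616.95569015] [1373.33105274  -34.87714946  908.6077704 ]
top 53.85230117317116 [  4.63917732 591.02891036 883.5868975 ] [415.13355834  38.07589888 977.89409189]
{'time_s': 0.1, 'qpos': array([ 6.23961310e+01,  1.83469147e+01,  8.96986322e+01, -4.08793709e-04,
        7.20416177e+01, -1.14635635e+00]), 'qvel': array([-0.05851981, -0.02541069, -0.15666649,  0.05479215,  0.0176449 ,
       -0.02324825]), 'effort': array([-9.70916881e-04, -4.13333595e+01, -2.32508665e+01,  7.27987709e-02,
        4.21586889e-02, -8.82965901e-05]), 'ee_pos': array([255.98666548, 514.39082639, 213.2203053 ]), 'ee_rot': array([-1.79912845e+02, -1.35523830e-03,  1.53542613e+02]), 'force': array([-0.02999773, -0.22965671, -0.51136014]), 'torque': array([ 0.00195326, -0.01724765,  0.04816271]), 'gripper_force': 0.0, 'gripper_width': 91.15744566710343}
```

View pics/scene0.png

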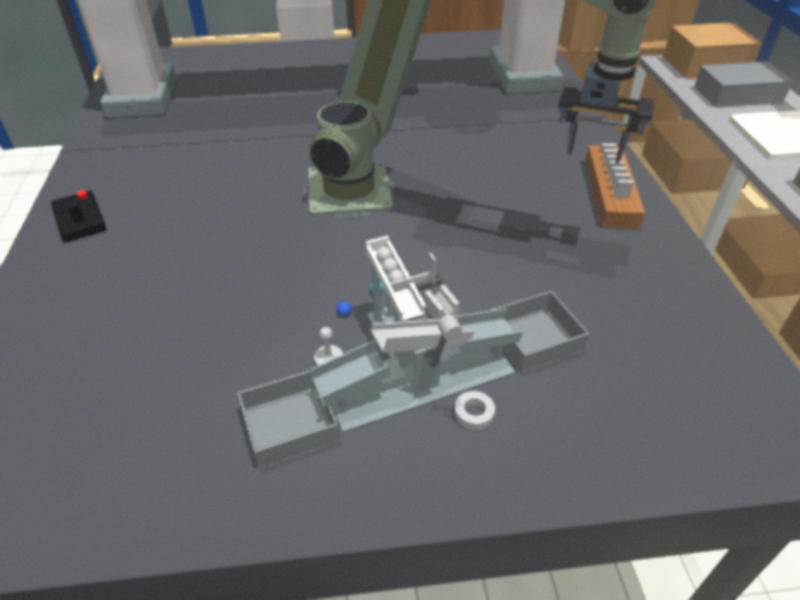

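View pics/top0.png

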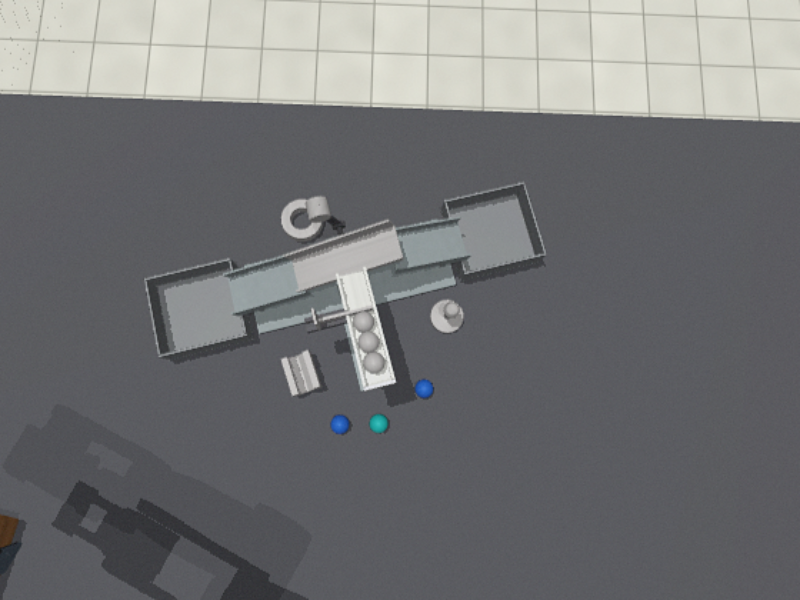

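The top view shows the steel balls on the track at (363,321), (369,341) and (373,362), the tab at about (315,317), and the weight at (318,207), left of the gate. The gate therefore seems to lean left. 

Things that could be mistaken for the balls are the blue ones at (424,388) and (340,424) and the turquoise one at (378,423). All three lie on the granite, so I choose the three grey ones on the track. The master sphere at (452,310) is also not one of them.

Run:
```python
from h import *
f=load('top'); W=cloud(f); k=560/800
im=f['img']
F=210/np.tan(np.radians(f['fov_y']/2))
# balls: local depth-top + rays
def ray(u,v,z):
    d=f['R'].T@np.array([(u-f['cx'])/F,(v-f['cy'])/F,1]); c=-f['R'].T@f['t']; return c+d*(z-c[2])/d[2]
g=cv2.cvtColor(im,cv2.COLOR_BGR2GRAY)
C=cv2.HoughCircles(cv2.resize(g[200:290,220:290],None,fx=6,fy=6,interpolation=2),cv2.HOUGH_GRADIENT,1,60,param1=80,param2=20,minRadius=35,maxRadius=65)
c=C[0][:, :2]/6+[220,200]; c=c[np.argsort(c[:,1])]
for (u,v),h in zip(c,(163,167,172)):
    print('ball',u,v,ray(u,v,h),'z top',np.nanmax(W[int(v)-3:int(v)+4,int(u)-3:int(u)+4,2]))
for n,(u,v) in dict(weight=(318,207),tab=(315,317),gateL=(300,268),gateR=(395,243),gm=(355,250)).items():
    u*=k;v*=k; print(n,W[int(v)-1:int(v)+2,int(u)-1:int(u)+2].reshape(-1,3).round(0).tolist()[::2])
c=cv2.resize(im[130:300,150:350],(800,680),interpolation=cv2.INTER_CUBIC); cv2.imwrite('pics/crop.png',c[:600])
for n in('top','scene'):
    Wn=cloud(load(n)); m=(Wn[...,2]>183)&(Wn[...,2]<215)&(Wn[...,0]>350)&(Wn[...,0]<750)&(abs(Wn[...,1])<200)
    N,L,S,cc=cv2.connectedComponentsWithStats(m.astype('uint8'))
    for i in range(1,N):
        if S[i,4]>3:
            p=Wn[L==i]; print(n,cc[i],S[i,4],p.mean(0).round(1),p.min(0).round(),p.max(0).round())
```

```text
ball 254.08333206176758 225.4166660308838 [536.48275622  60.31961908 163.        ] z top 178.3222861425179
ball 257.25 238.41666793823242 [510.21977073  53.12072915 167.        ] z top 183.53440657885164
ball 262.75 252.41666793823242 [482.59365986  41.46846398 172.        ] z top 187.9194504606359
weight [[693.0, 130.0, 199.0], [693.0, 126.0, 199.0], [691.0, 128.0, 200.0], [689.0, 130.0, 201.0], [690.0, 126.0, 197.0]]
tab [[539.0, 126.0, 205.0], [543.0, 125.0, 177.0], [537.0, 124.0, 205.0], [535.0, 125.0, 205.0], [537.0, 123.0, 191.0]]
gateL [[632.0, 164.0, 91.0], [632.0, 160.0, 90.0], [629.0, 162.0, 94.0], [628.0, 164.0, 88.0], [627.0, 159.0, 95.0]]
gateR [[663.0, 21.0, 134.0], [663.0, 17.0, 135.0], [660.0, 19.0, 137.0], [658.0, 21.0, 136.0], [657.0, 17.0, 138.0]]
gm [[655.0, 81.0, 115.0], [654.0, 76.0, 118.0], [652.0, 78.0, 119.0], [650.0, 80.0, 117.0], [650.0, 76.0, 118.0]]
top [222.041841   145.74895397] 239 [689.2 128.1 195.1] [674. 111. 183.] [707. 145. 202.]
top [219.91666667 222.13888889] 36 [535.3 124.2 200.9] [526. 120. 184.] [546. 128. 207.]
top [261.30434783 253.2826087 ] 46 [479.8  44.1 184.4] [471.  37. 183.] [488.  52. 188.]
top [273.22222222 266.88888889] 9 [454.6  20.7 184.1] [452.  15. 183.] [456.  27. 185.]
top [267.6 268.4] 5 [451.5  31.3 184.6] [450.  29. 184.] [452.  34. 185.]
top [257.   271.25] 8 [445.6  51.3 184.2] [444.  47. 183.] [448.  55. 185.]
scene [264.5        167.33333333] 6 [452.6  35.6 185. ] [450.  29. 184.] [456.  43. 187.]
scene [267.65 174.5 ] 20 [482.5  41.  184.1] [476.  31. 183.] [492.  50. 186.]
scene [302.04651163 183.        ] 43 [540.6 122.3 195.4] [526. 118. 183.] [552. 127. 206.]
scene [313.79545455 227.85227273] 176 [697.  124.4 193.6] [678. 109. 184.] [710. 143. 201.]
```

View pics/crop.png

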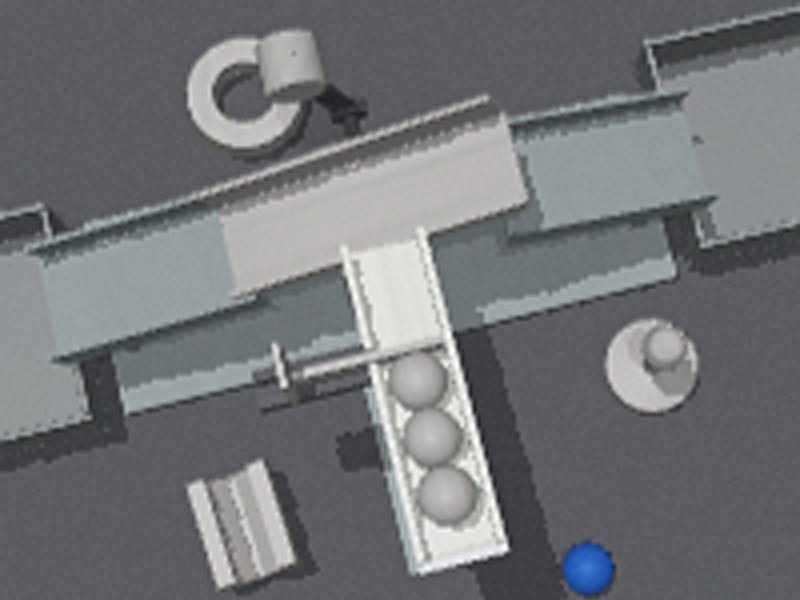

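The close crop confirms three grey steel balls against the blade on the track. The weight leans left, the gate's left end is at z≈90 and its right end at ≈137. The gate feeds LEFT, so it has to be rocked to feed RIGHT. I estimate the sorter origin at (640, 86) with a yaw of 14°. First I close the fingers and move left of the weight, aligning the tool with the sorter.

Request:
{"name": "arm_command", "arguments": {
  "rows": [
    {"delta_pos": [-10, -2, 0], "roll": -0.2, "jaw": 0},
    {"delta_pos": [-30, -7, 0], "roll": -0.6, "jaw": 0},
    {"delta_pos": [-60, -13, 0], "roll": -1.0, "jaw": 0},
    {"delta_pos": [-95, -21, 0], "roll": -1.5, "jaw": 0},
    {"delta_pos": [-130, -29, 0], "roll": -2.0, "jaw": 0},
    {"delta_pos": [-165, -36, 0], "roll": -2.5, "jaw": 0},
    {"delta_pos": [-200, -44, 0], "roll": -3.0, "jaw": 0},
    {"delta_pos": [-235, -52, 0], "roll": -3.6, "jaw": 0},
    {"delta_pos": [-270, -60, 0], "roll": -4.1, "jaw": 0},
    {"delta_pos": [-305, -67, 0], "roll": -4.6, "jaw": 0},
    {"delta_pos": [-340, -75, 0], "roll": -5.2, "jaw": 0},
    {"delta_pos": [-375, -83, 0], "roll": -5.7, "jaw": 0},
    {"delta_pos": [-410, -90, 0], "roll": -6.2, "jaw": 0},
    {"delta_pos": [-445, -98, 0], "roll": -6.8, "jaw": 0},
    {"delta_pos": [-475, -105, 0], "roll": -7.2, "jaw": 0},
    {"delta_pos": [-500, -110, 0], "roll": -7.6, "jaw": 0},
    {"delta_pos": [-520, -114, 0], "roll": -7.9, "jaw": 0},
    {"delta_pos": [-532, -117, 0], "roll": -8.1, "jaw": 0},
    {"delta_pos": [-532, -117, 0], "roll": -8.1, "jaw": 0},
    {"delta_pos": [-532, -117, 0], "roll": -8.1, "jaw": 0}
  ]
}}

```text
time_s: 1.77
ee_pos: [680.1, 172.7, 213.0]
ee_rot: [180.0, -0.1, -166.0]
force: [-1.6, -0.1, 1.0]
gripper_width: 0.4
gripper_force: 0.0
```

Run:
```python
from h import *
a=grab('top')['img'][80:260,130:370]; b=grab('scene')['img'][100:280,200:440]
cv2.imwrite('pics/c2.png',np.vstack([cv2.resize(x,(400,300)) for x in(a,b)]))
f=load('scene');W=cloud(f)
m=(W[...,2]>160)&(W[...,2]<240)&(W[...,0]>600)&(W[...,0]<760)&(abs(W[...,1]-150)<70)
N,L,S,cc=cv2.connectedComponentsWithStats(m.astype('uint8'))
for i in range(1,N):
    if S[i,4]>20: p=W[L==i]; print(p.mean(0).round(),p.min(0).round(),p.max(0).round())
```

```text
[691. 170. 228.] [667. 157. 212.] [701. 186. 240.]
[698. 125. 190.] [677. 108. 161.] [710. 143. 201.]
```

View pics/c2.png

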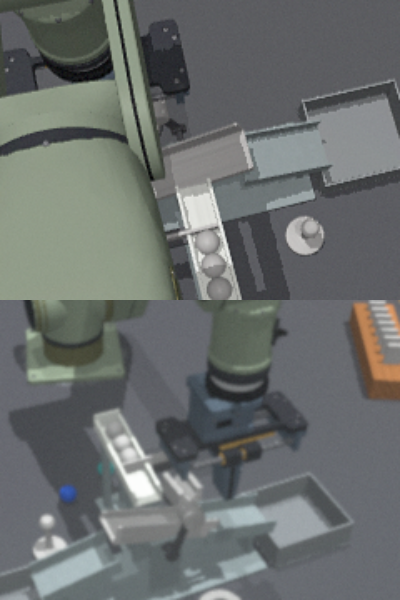

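The fingers are closed and stand left of the weight, clear of it (top crop about (170,115), scene crop about (225,475)). Next I lower 41 mm and push right gently.

Request:
{"name": "arm_command", "arguments": {
  "rows": [
    {"delta_pos": [0, 0, 10], "roll": 0, "jaw": 0},
    {"delta_pos": [0, 0, 22], "roll": 0, "jaw": 0},
    {"delta_pos": [0, 0, 34], "roll": 0, "jaw": 0},
    {"delta_pos": [0, 0, 41], "roll": 0, "jaw": 0},
    {"delta_pos": [0, -4, 41], "roll": 0, "jaw": 0},
    {"delta_pos": [0, -9, 41], "roll": 0, "jaw": 0},
    {"delta_pos": [0, -13, 41], "roll": 0, "jaw": 0},
    {"delta_pos": [0, -16, 41], "roll": 0, "jaw": 0},
    {"delta_pos": [0, -19, 41], "roll": 0, "jaw": 0},
    {"delta_pos": [0, -22, 41], "roll": 0, "jaw": 0},
    {"delta_pos": [0, -25, 41], "roll": 0, "jaw": 0},
    {"delta_pos": [0, -28, 41], "roll": 0, "jaw": 0},
    {"delta_pos": [0, -31, 41], "roll": 0, "jaw": 0},
    {"delta_pos": [0, -34, 41], "roll": 0, "jaw": 0},
    {"delta_pos": [0, -37, 41], "roll": 0, "jaw": 0},
    {"delta_pos": [0, -40, 41], "roll": 0, "jaw": 0},
    {"delta_pos": [0, -43, 41], "roll": 0, "jaw": 0},
    {"delta_pos": [0, -46, 41], "roll": 0, "jaw": 0},
    {"delta_pos": [0, -49, 41], "roll": 0, "jaw": 0},
    {"delta_pos": [0, -52, 41], "roll": 0, "jaw": 0}
  ]
}}

```text
time_s: 3.53
ee_pos: [693.0, 122.2, 172.9]
ee_rot: [-180.0, -0.0, -166.0]
force: [-0.1, 0.7, 1.1]
gripper_width: 0.4
gripper_force: 0.0
```

Request:
{"name": "arm_command", "arguments": {
  "rows": [
    {"delta_pos": [0, -2, 0], "roll": 0, "jaw": 0},
    {"delta_pos": [0, -2, 0], "roll": 0, "jaw": 0},
    {"delta_pos": [0, -2, 0], "roll": 0, "jaw": 0},
    {"delta_pos": [0, -2, 0], "roll": 0, "jaw": 0}
  ]
}}

```text
time_s: 3.87
ee_pos: [693.4, 120.7, 173.0]
ee_rot: [180.0, 0.0, -166.0]
force: [-0.8, -0.5, -0.7]
gripper_width: 0.2
gripper_force: 0.0
```

Run:
```python
from h import *
b=grab('scene')['img'][100:280,200:440]
cv2.imwrite('pics/c3.png',cv2.resize(b,(600,450)))
```

```text
(no output)
```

View pics/c3.png

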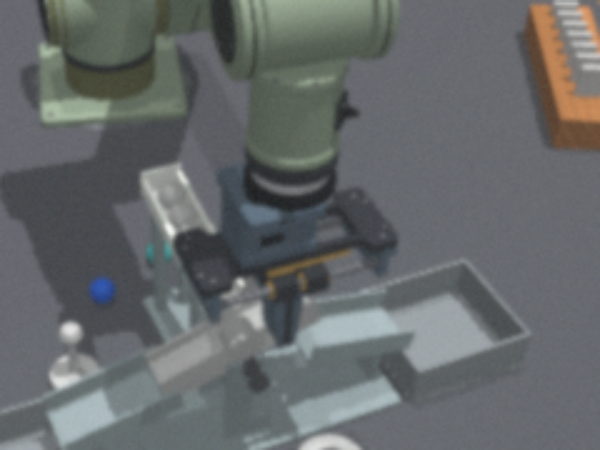

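The picture shows the gate now leaning right: its trough descends towards (170,370), and the weight is at (240,310), away from the fingers. Next I back off, rise, and move to the right side of the tab.

Request:
{"name": "arm_command", "arguments": {
  "rows": [
    {"delta_pos": [0, 8, 0], "roll": 0, "jaw": 0},
    {"delta_pos": [0, 13, -10], "roll": 0, "jaw": 0},
    {"delta_pos": [0, 13, -30], "roll": 0, "jaw": 0},
    {"delta_pos": [0, 13, -48], "roll": 0, "jaw": 0},
    {"delta_pos": [5, 13, -55], "roll": 0, "jaw": 0},
    {"delta_pos": [20, 13, -55], "roll": 0, "jaw": 0},
    {"delta_pos": [45, 13, -55], "roll": 0, "jaw": 0},
    {"delta_pos": [70, 13, -55], "roll": 0, "jaw": 0},
    {"delta_pos": [95, 13, -55], "roll": 0, "jaw": 0},
    {"delta_pos": [120, 13, -55], "roll": 0, "jaw": 0},
    {"delta_pos": [140, 13, -55], "roll": 0, "jaw": 0},
    {"delta_pos": [150, 13, -55], "roll": 0, "jaw": 0},
    {"delta_pos": [150, 13, -55], "roll": 0, "jaw": 0},
    {"delta_pos": [150, 13, -55], "roll": 0, "jaw": 0}
  ]
}}

```text
time_s: 5.08
ee_pos: [545.2, 97.2, 228.5]
ee_rot: [180.0, 0.1, -165.9]
force: [1.1, 1.0, -0.1]
gripper_width: 0.1
gripper_force: 0.0
```

Run:
```python
from h import *
b=grab('scene')['img'][100:260,220:420]
w=env.grab_frame('wrist')['img']
cv2.imwrite('pics/c4.png',np.hstack([cv2.resize(b,(400,320)),cv2.resize(w,(400,320))]))
W=cloud(load('scene'))
m=(W[...,2]>172)&(W[...,2]<260)&(W[...,0]>505)&(W[...,0]<580)&(abs(W[...,1]-110)<40)
N,L,S,cc=cv2.connectedComponentsWithStats(m.astype('uint8'))
for i in range(1,N):
    if S[i,4]>5: p=W[L==i]; print(p.mean(0).round(),p.min(0).round(),p.max(0).round())
```

```text
[557.  95. 246.] [531.  81. 225.] [567. 110. 260.]
[540. 122. 191.] [526. 118. 173.] [550. 127. 206.]
```

View pics/c4.png

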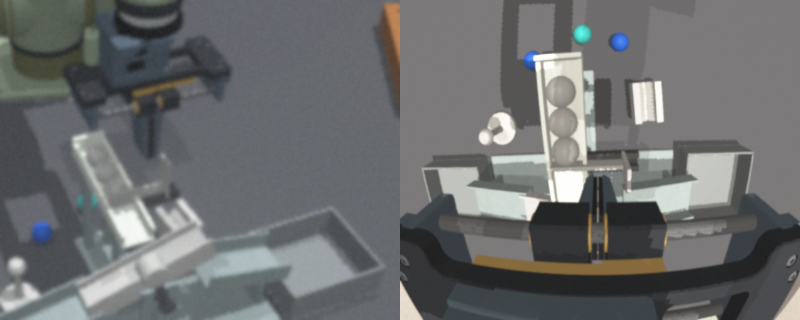

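The gate leans right in the scene crop, and the fingers are right of the tab, roughly 10 mm away. I lower 42 mm and push left slowly.

Request:
{"name": "arm_command", "arguments": {
  "rows": [
    {"delta_pos": [0, 0, 10], "roll": 0, "jaw": 0},
    {"delta_pos": [0, 0, 22], "roll": 0, "jaw": 0},
    {"delta_pos": [0, 0, 34], "roll": 0, "jaw": 0},
    {"delta_pos": [0, 0, 42], "roll": 0, "jaw": 0},
    {"delta_pos": [0, 3, 42], "roll": 0, "jaw": 0},
    {"delta_pos": [0, 6, 42], "roll": 0, "jaw": 0},
    {"delta_pos": [0, 9, 42], "roll": 0, "jaw": 0},
    {"delta_pos": [0, 12, 42], "roll": 0, "jaw": 0},
    {"delta_pos": [0, 15, 42], "roll": 0, "jaw": 0},
    {"delta_pos": [0, 18, 42], "roll": 0, "jaw": 0},
    {"delta_pos": [0, 22, 42], "roll": 0, "jaw": 0},
    {"delta_pos": [0, 26, 42], "roll": 0, "jaw": 0},
    {"delta_pos": [0, 30, 42], "roll": 0, "jaw": 0},
    {"delta_pos": [0, 34, 42], "roll": 0, "jaw": 0},
    {"delta_pos": [0, 38, 42], "roll": 0, "jaw": 0},
    {"delta_pos": [0, 42, 42], "roll": 0, "jaw": 0},
    {"delta_pos": [0, 46, 42], "roll": 0, "jaw": 0},
    {"delta_pos": [0, 50, 42], "roll": 0, "jaw": 0},
    {"delta_pos": [0, 54, 42], "roll": 0, "jaw": 0},
    {"delta_pos": [0, 58, 42], "roll": 0, "jaw": 0}
  ]
}}

```text
time_s: 6.85
ee_pos: [530.3, 153.4, 185.8]
ee_rot: [180.0, -0.0, -166.0]
force: [-0.5, -1.9, -0.1]
gripper_width: 0.3
gripper_force: 0.7
```

Request:
{"name": "arm_command", "arguments": {
  "rows": [
    {"delta_pos": [0, 1, 0], "roll": 0, "jaw": 0},
    {"delta_pos": [0, 2, 0], "roll": 0, "jaw": 0},
    {"delta_pos": [0, 2, 0], "roll": 0, "jaw": 0},
    {"delta_pos": [0, 2, 0], "roll": 0, "jaw": 0}
  ]
}}

```text
time_s: 7.18
ee_pos: [530.4, 155.4, 185.9]
ee_rot: [180.0, 0.0, -166.0]
force: [0.4, -0.4, -0.1]
gripper_width: 0.6
gripper_force: 0.0
```

Run:
```python
from h import *
b=grab('scene')['img'][100:330,150:430]
cv2.imwrite('pics/c5.png',cv2.resize(b,(730,600)))
W=cloud(load('scene'))
m=(W[...,2]>172)&(W[...,2]<207)&(W[...,0]>490)&(W[...,0]<580)&(abs(W[...,1]-140)<60)
p=W[m]; print(p.min(0),p.max(0),len(p))
```

```text
[519.40881657 140.21458125 174.38993475] [551.33619995 169.68507741 206.59965655] 70
```

View pics/c5.png

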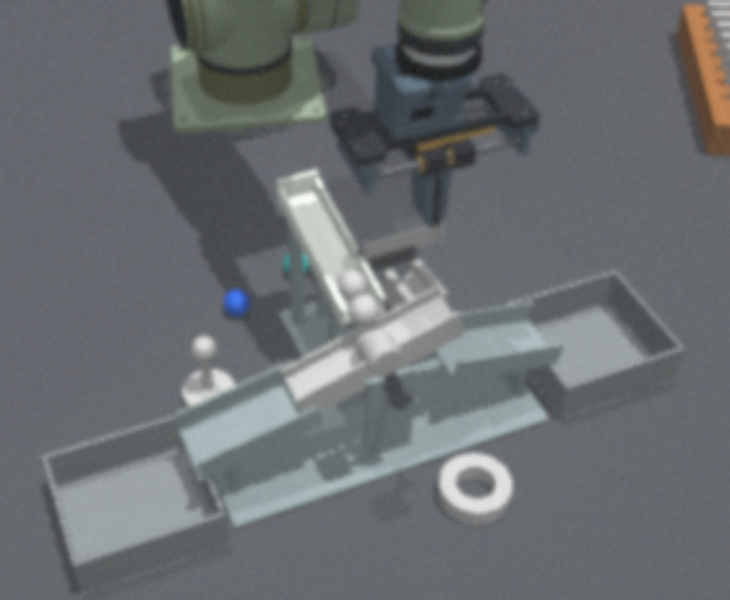

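The balls are rolling off the lip onto the gate at (355,290), and the gate still leans right. I back away from the tab, rise, and wait.

Request:
{"name": "arm_command", "arguments": {
  "rows": [
    {"delta_pos": [0, 0, 0], "roll": 0, "jaw": 0},
    {"delta_pos": [0, 0, 0], "roll": 0, "jaw": 0},
    {"delta_pos": [0, 0, 0], "roll": 0, "jaw": 0},
    {"delta_pos": [0, 0, 0], "roll": 0, "jaw": 0},
    {"delta_pos": [0, 0, 0], "roll": 0, "jaw": 0},
    {"delta_pos": [0, 0, 0], "roll": 0, "jaw": 0},
    {"delta_pos": [0, 0, 0], "roll": 0, "jaw": 0},
    {"delta_pos": [0, 0, 0], "roll": 0, "jaw": 0},
    {"delta_pos": [0, -4, 0], "roll": 0, "jaw": 0},
    {"delta_pos": [0, -10, 0], "roll": 0, "jaw": 0},
    {"delta_pos": [0, -12, -5], "roll": 0, "jaw": 0},
    {"delta_pos": [0, -12, -20], "roll": 0, "jaw": 0},
    {"delta_pos": [0, -12, -40], "roll": 0, "jaw": 0},
    {"delta_pos": [0, -12, -60], "roll": 0, "jaw": 0},
    {"delta_pos": [0, -12, -75], "roll": 0, "jaw": 0},
    {"delta_pos": [0, -12, -80], "roll": 0, "jaw": 0},
    {"delta_pos": [0, -12, -80], "roll": 0, "jaw": 0},
    {"delta_pos": [0, -12, -80], "roll": 0, "jaw": 0},
    {"delta_pos": [0, -12, -80], "roll": 0, "jaw": 0},
    {"delta_pos": [0, -12, -80], "roll": 0, "jaw": 0}
  ]
}}

```text
time_s: 8.9
ee_pos: [532.5, 143.2, 264.7]
ee_rot: [180.0, -0.1, -166.0]
force: [0.1, -0.6, 0.2]
gripper_width: 0.4
gripper_force: 0.0
```

Request:
{"name": "arm_command", "arguments": {
  "rows": [
    {"delta_pos": [0, 0, 0], "roll": 0, "jaw": 0},
    {"delta_pos": [0, 0, 0], "roll": 0, "jaw": 0},
    {"delta_pos": [0, 0, 0], "roll": 0, "jaw": 0},
    {"delta_pos": [0, 0, 0], "roll": 0, "jaw": 0},
    {"delta_pos": [0, 0, 0], "roll": 0, "jaw": 0},
    {"delta_pos": [0, 0, 0], "roll": 0, "jaw": 0},
    {"delta_pos": [0, 0, 0], "roll": 0, "jaw": 0},
    {"delta_pos": [0, 0, 0], "roll": 0, "jaw": 0},
    {"delta_pos": [0, 0, 0], "roll": 0, "jaw": 0},
    {"delta_pos": [0, 0, 0], "roll": 0, "jaw": 0},
    {"delta_pos": [0, 0, 0], "roll": 0, "jaw": 0},
    {"delta_pos": [0, 0, 0], "roll": 0, "jaw": 0},
    {"delta_pos": [0, 0, 0], "roll": 0, "jaw": 0},
    {"delta_pos": [0, 0, 0], "roll": 0, "jaw": 0},
    {"delta_pos": [0, 0, 0], "roll": 0, "jaw": 0},
    {"delta_pos": [0, 0, 0], "roll": 0, "jaw": 0},
    {"delta_pos": [0, 0, 0], "roll": 0, "jaw": 0},
    {"delta_pos": [0, 0, 0], "roll": 0, "jaw": 0}
  ]
}}

```text
time_s: 10.4
ee_pos: [533.1, 143.4, 266.0]
ee_rot: [180.0, 0.0, -166.0]
force: [-0.2, 0.5, 0.6]
gripper_width: 0.4
gripper_force: 0.0
```

Run:
```python
from h import *
b=grab('scene')['img'][100:330,150:430]
cv2.imwrite('pics/c6.png',cv2.resize(b,(730,600)))
```

```text
(no output)
```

View pics/c6.png

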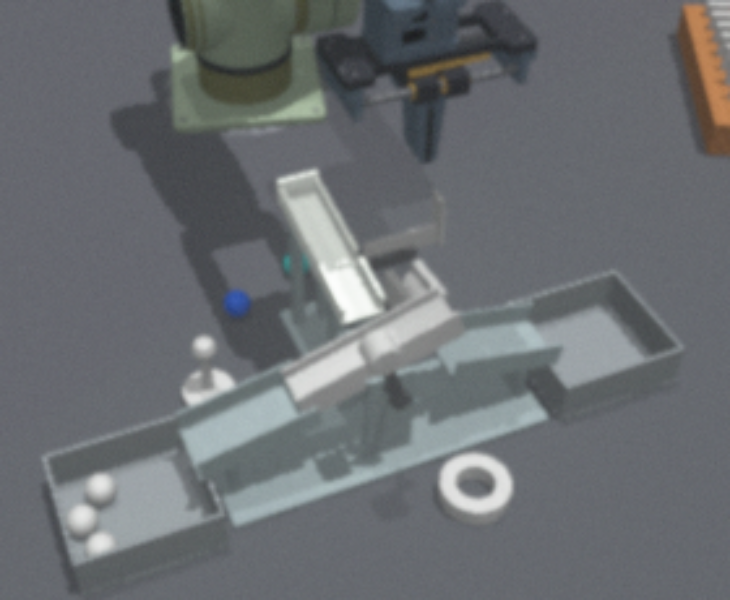

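All three balls lie in the right bin at (100,488), (82,520) and (100,545). The gate leans right, and nothing else appears to have moved.

```bash
python3 -c "
from workcell import env
print(env.job_done())"
```

```text
the job is handed in; nothing more can be done
None
```

The job is handed in: I rocked the gate from the left chute to the right, then opened the stop, and the last picture shows all three steel balls in the right bin, with the bins, ring gauge and master sphere where they were; the V-block was out of view there, but the arm did not go near it.

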